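Slide the tall spray can into the bottle rail

ROBOT

A 6-joint arm with a two-finger parallel gripper is mounted at the origin on a cart in front of the work surface, level with it; the furniture and walls round the work are solid. World frame = base frame: x ahead of the robot, y to its left, z up, the work surface at z = 0. Lengths are in m, angles in rad, forces in N, time in s.
With the tool pointing down it reaches from about 0.25 to 0.775 m from the base axis. Payload 8.9 kg.
Tool frame: the origin (TCP) lies on the centre line of the jaws, within the pads' length; the fingertips stand tip_extent ahead of it and the grasp point (between the pads) lies 6 mm ahead of it (tip_extent is the distance from the TCP to the fingertips, in m); z points along the fingers, y is the line along which they close (so a half turn about z gives the same grasp; the last joint's range is limited). The gripper opens to 85 mm and grips with 20 to 120 N. Pads are 22 mm wide; open, the fingers measure 114 mm over their backs; the gripper's body (76 mm by 85 mm) begins 54 mm behind the grasp point. The pads swing forward as they close: fully open they stand 13 mm farther back than shut.
Start: joints at [0.986, 0.291, -0.153, 1.127, 0, 1.431], TCP at [0.226, 0.474, 0.256] pointing down, gripper open.
Joint ranges: [-2.52, 2.52], [-0.91, 1.74], [-1.3, 1.37], [-1.96, 2.02], [-1.52, 1.47], [-3.14, 3.14]. Speed limits (rad/s): [2.22, 2.22, 2.79, 3.14, 3.14, 3.14].

INTERFACE

Orientations are given as a rotation vector (axis times angle).
In Python, from rig import * gives the robot as it stands.
- The arm moves only by the tool jog_arm, never from a script. Its argument "moves" is a list of rows, each a list of 3 entries, a list of its own where there are three numbers: the closure, from -1 (fully open) to 1 (shut), so that 0 is half open, then the shift along the tool's x, y, z as a fraction of full scale, then the turn, a rotation vector about the tool's x, y, z as a fraction of full scale. In form: [[hand, [dx, dy, dz], [wx, wy, wz]], ...]. A call has 1 to 8 rows; each row shifts and turns the commanded pose from where the row before left it, along the tool's axes as they then stand; what a row does not reach is not made up. Full scale, the value 1, is 0.12 m for a shift and 2 rad for a turn. A row lasts 1/10 s, in which the tool goes at most 50 mm and 8.59 degrees, less where a joint would pass 70% of its speed; a pose out of reach is approached as far as the arm can. A call with a number of a shift or a turn outside -1 to 1 is refused whole. A call with a gripper value outside its range is refused whole. The fingers move at their own pace and stop on an object; the grip force is fixed at half the most. Time passes only in rows, so rows that do not move let the fingers close. It gives the time, the measured TCP pose, the force, the opening and the grip force at its end, in the units of the state.
- sense(): the state, without advancing time (a new reading comes with each control period).
- capture(name): name is "side" or "top"; returns the picture (420x560x3 uint8, blue, green, red); there is no depth.
- camera_model(name): a dict with "fx", "fy", "cx", "cy" (pixels), "k1" (the pictures are not rectified: a ray, as slopes to the right and down, at radius r is drawn at 1 + k1 r^2 times it, then the intrinsics apply), "R" (3x3) and "t" (3): a world point X has camera coordinates R X + t. Camera axes: x right, y down, z forward; pixel columns grow to the right and rows downward; lengths in m; the calibration is good to about 2 mm. A picture is of the moment at which its call begins. camera_model takes no time and is no camera call.
- sign_off(): hands the job in; it is judged then, once.
The state is a dict: "time": time; "joint_positions": joint angles; "qvel": joint speeds; "joint_efforts": joint torques, N m; "tool_pos": TCP position; "orientation": TCP orientation; "ft_force": force on the tool from outside, world axes, zero at the start; "torque": the same for the moment, N m; "opening": finger opening in m; "grasp_force": force on a finger pad.
Only numpy, scipy, OpenCV 4.12 (cv2) and the standard library are available. Lean on these libraries where they do the work, as an engineer would, in place of code of your own. Each camera call takes 0.05 s, during which the arm holds its last target. There are 200 camera calls.

TASK

Tidy away the tall spray can that stands loose on the worktop: with the fingertips low on its body, gently push it along the worktop, upright, through the open side of the low wire bottle rail and on until it stands against the rail's back bar. Never grip it, lift it or let it tip, and leave the mug, the soap bottle and the shaker where they are.

Things in the scene. Friction and masses are not known exactly. Their poses are not given: they have to be found in the camera images.
- spray_can: Tall round spray can, green cap, 58 mm in diameter, 187 mm tall, 0.15 to 0.3 kg, upright on the bare worktop. Origin: centre of its underside; z up its axis. Centre of mass about 90 mm up, friction about 0.6: pushed above 40 mm it may tip, at 10 to 30 mm it slides. The body of a gripper held straight down can touch it high up: lean the tool back, away from the can.
- bay: Low three-sided bottle rail of 6 mm steel wire (top 25 mm high) on four thin posts with 12 mm feet, fixed to the worktop, no floor, open to the robot's left. Inside 104 mm wide, 90 mm deep. Origin: middle of the open side, on the worktop; x points level from the open side to the back bar, y across. Back bar's face at x = 90 mm: a can against it has its axis at x = 61 mm.
- bay_back (a point): Middle of the front face of the rail's back bar, at worktop height (90 mm along the rail's x axis from its open side).
- soap_bottle: Flat dish-soap bottle, 39x66x186 mm, stands on the glass cutting board (its top 7 mm above the worktop, front edge at x = 0.565 m); to be left alone. Origin: centre of its underside.
- mug: Green mug with a handle, 86x118x96 mm, stands on the glass board; to be left alone. Origin: centre of its underside.
- shaker: Shaker with a grey cap, 44 mm in diameter, 90 mm tall, on the worktop beyond the rail; to be left alone. Origin: centre of its underside.
There are look-alikes about, which are no part of the job. What is shaped like the bay but brown is not meant.

How it is judged:
By the outcome, as a careful person would: the job done as asked, in the order asked, and still so for the second after the job is handed in, with the robot touching nothing.
It also fails if it takes over 42 s, if anything falls off the work surface, if the arm or the gripper's body presses on something with over 40 N, if the wrist force passes 120 N, or if a joint passes its speed limit or range.

## Working session

There is one attempt and no reset: what is moved stays moved. The work goes in short steps, Python scripts to look and compute and a tool call to move; the robot and the scene stay as the last step left them, time stands still between calls to the robot, and variables do not carry over. Pictures are saved under pics/ and viewed, at most 13 in all, crops included, and the job is handed in when it is done.

Besides the shell and the picture viewer there is one more tool, called as a command line: name --argument value ..., lists and objects as JSON in quotes. jog_arm: Moves the arm, as the interface text tells. Shift numbers are shares of 0.12 m and turn numbers shares of 2 rad, none past 1 either way. Its arguments: {"type":"object","properties":{"moves":{"type":"array"}},"required":["moves"]}

```bash
mkdir -p pics; ls; python3 - <<'E'
from rig import *
import cv2
for n in ("side","top"):
    im=capture(n); cv2.imwrite(f"pics/{n}0.png",im)
    m=camera_model(n); print(n,{k:(v if not hasattr(v,'tolist') else v.round(4).tolist()) if k not in 'Rt' else [list(map(lambda x: round(float(x),4),r)) if hasattr(r,'__len__') else round(float(r),4) for r in v] for k,v in m.items()})
s=sense();print(s)
E
```

```text
pics
side {'fx': 421.96437313305, 'fy': 421.96437313305, 'cx': 275.2348471646262, 'cy': 212.64384243500433, 'k1': 0.04072459063519467, 'R': [[0.9544, -0.298, 0.0161], [-0.1692, -0.5848, -0.7933], [0.2458, 0.7544, -0.6086]], 't': [-0.6318, -0.0347, 1.4162]}
top {'fx': 465.4531596076785, 'fy': 465.4531596076785, 'cx': 280.66568605709773, 'cy': 207.67258956040789, 'k1': 0.03138474850350155, 'R': [[-0.0047, -0.9999, -0.0144], [-0.9907, 0.0066, -0.1357], [0.1358, 0.0136, -0.9906]], 't': [-0.2586, 0.5753, 1.2914]}
{'time': 0.1, 'joint_positions': array([ 9.85696664e-01,  2.91224001e-01, -1.54013027e-01,  1.12667172e+00,
        2.03137816e-06,  1.43148142e+00]), 'qvel': array([ 0.00054639, -0.00276061,  0.00143601, -0.00325625, -0.00195876,
        0.0005326 ]), 'joint_efforts': array([ 1.05783089e-03, -5.37976027e+01,  3.31918180e+01,  9.30325681e-03,
       -2.31459953e-04,  5.55477413e-06]), 'tool_pos': array([0.22617957, 0.47341137, 0.25580379]), 'orientation': array([-6.94365722e-01, -3.06348976e+00,  1.63267427e-03]), 'ft_force': array([ 1.26864367, -0.08209819,  0.64380779]), 'torque': array([ 0.01289188,  0.02691775, -0.0191422 ]), 'grasp_force': 0.0, 'opening': 0.08532389599768281}
```

View pics/side0.png

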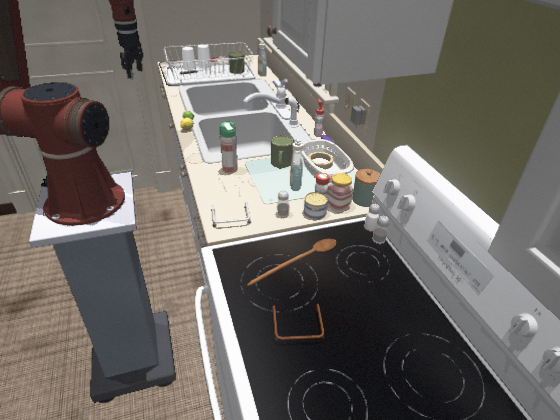

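View pics/top0.png

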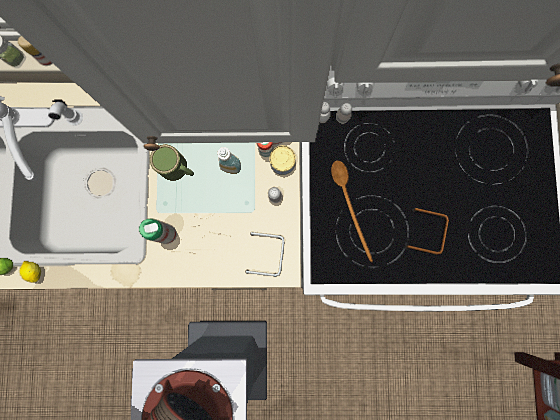

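The can is in side at (228,148) with its green cap at (228,128), and in top at (156,231). Two things look like the bay. The grey wire rail, side (231,215) / top (266,254), is open to the left and fits. The brown one, side (299,325) / top (430,230), lies on the hob and is ruled out. I'll confirm this in one enlarged crop.

```bash
python3 - <<'E'
import cv2,numpy as np
t=cv2.imread("pics/top0.png")[200:290,130:300]; s=cv2.imread("pics/side0.png")[110:240,165:330]
a=cv2.resize(t,None,fx=4.6,fy=4.6,interpolation=cv2.INTER_CUBIC)
cv2.imwrite("pics/ctop.png",a)
cv2.imwrite("pics/cside.png",cv2.resize(s,None,fx=4.5,fy=4.5,interpolation=cv2.INTER_CUBIC))
E
```

```text
(no output)
```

View pics/ctop.png

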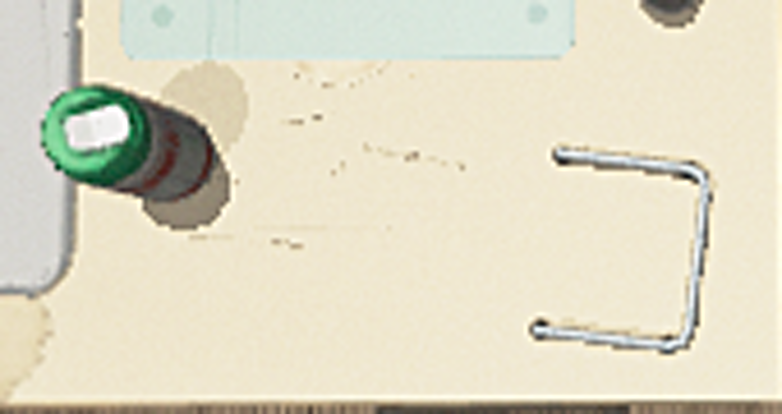

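View pics/cside.png

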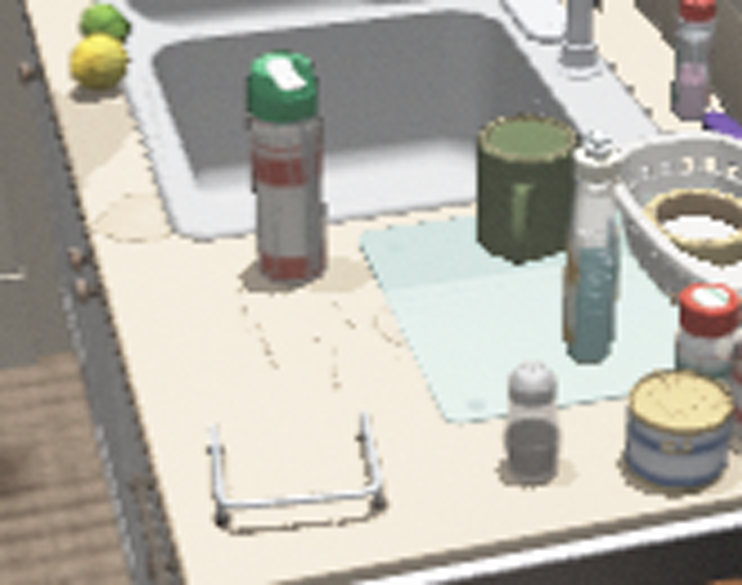

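The crops confirm it. The grey steel rail has its open ends at crop-top (560,155) and (540,329), towards the can. The can is the tall one with the green cap and stands about 0.2 m left of the opening. Next I triangulate the rail corners and the can.

```bash
cat > h.py <<'E'
import numpy as np, cv2
from rig import *
def ray(n,p):
    m=camera_model(n); R=np.array(m["R"]); t=np.array(m["t"])
    d=np.array([(p[0]-m["cx"])/m["fx"],(p[1]-m["cy"])/m["fy"]]); u=d.copy()
    for _ in range(20): u=d/(1+m["k1"]*(u@u))
    v=R.T@np.r_[u,1]; return -R.T@t, v/np.linalg.norm(v)
def plane(n,p,z):
    o,v=ray(n,p); return o+v*(z-o[2])/v[2]
def tri(a,b):
    o1,v1=ray("side",a); o2,v2=ray("top",b)
    s=np.linalg.lstsq(np.c_[v1,-v2],o2-o1,rcond=None)[0]
    p,q=o1+s[0]*v1,o2+s[1]*v2
    return (p+q)/2,np.linalg.norm(p-q)
def green(im,x0,x1,y0,y1):
    h=cv2.cvtColor(im,cv2.COLOR_BGR2HSV); m=cv2.inRange(h,(65,110,40),(90,255,255))
    k=np.zeros_like(m);k[y0:y1,x0:x1]=m[y0:y1,x0:x1]
    n,l,st,c=cv2.connectedComponentsWithStats(k); i=1+np.argmax(st[1:,4]); return st[i],c[i]
E
python3 - <<'E'
from h import *
np.set_printoptions(precision=4,suppress=True)
S=lambda p:((p[0]+.5)/4.5-.5+165,(p[1]+.5)/4.5-.5+110)
T=lambda p:((p[0]+.5)/4.6-.5+130,(p[1]+.5)/4.6-.5+200)
P={}
for k,a,b in [("A",(363,416),(560,153)),("B",(378,488),(702,173)),("C",(220,503),(684,343)),("D",(213,431),(540,326))]:
    P[k],g=tri(S(a),T(b)); print(k,P[k],"gap",g,"top@.022",plane("top",T(b),.022),"side@.022",plane("side",S(a),.022))
st=cv2.imread("pics/side0.png"); tt=cv2.imread("pics/top0.png")
a,ca=green(st,210,245,115,145); b,cb=green(tt,130,180,205,245); print(a,ca,b,cb)
# cap outline middle
print("cap",tri(ca,cb)); 
print("can top@.18",plane("top",T((97,135)),.18))
# base near edge in side view: foremost point is 29 mm toward camera
p=plane("side",S((292,282)),0); o,_=ray("side",(0,0)); d=p[:2]-o[:2]; print("base side",p[:2]+.029*d/np.linalg.norm(d))
# base far edge in top view (away from camera foot): 29 mm back toward camera foot
p=plane("top",T((224,192)),0); print("top base edge",p)
print("shaker side",plane("side",S((531,478)),0), "board corner", plane("side",S((455,420)),.007),plane("top",T((575,57)),.007),plane("top",T((120,57)),.007))
E
```

```text
A [ 0.5031 -0.1772  0.0238] gap 0.0005913100081835213 top@.022 [ 0.5035 -0.1772  0.022 ] side@.022 [ 0.5033 -0.1749  0.022 ]
B [ 0.4907 -0.2658  0.0262] gap 0.0010738106033859813 top@.022 [ 0.4905 -0.2657  0.022 ] side@.022 [ 0.4925 -0.2607  0.022 ]
C [ 0.3844 -0.2539  0.0277] gap 0.0030920626936546207 top@.022 [ 0.3859 -0.254   0.022 ] side@.022 [ 0.3838 -0.2465  0.022 ]
D [ 0.3955 -0.1652  0.0237] gap 0.0024493128283021542 top@.022 [ 0.3967 -0.1653  0.022 ] side@.022 [ 0.3946 -0.1628  0.022 ]
[227 125   8   8  22] [231.0455 129.2273] [139 219  24  21 218] [151.9404 229.555 ]
cap (array([0.5087, 0.0644, 0.1694]), np.float64(0.014748376829956071))
can top@.18 [0.502  0.0658 0.18  ]
base side [0.5051 0.0829]
top base edge [0.4819 0.0372 0.    ]
shaker side [ 0.6082 -0.253   0.    ] board corner [ 0.5726 -0.1787  0.007 ] [ 0.5657 -0.1853  0.007 ] [0.5676 0.1038 0.007 ]
```

```bash
cat >> h.py <<'E'
from scipy.spatial.transform import Rotation as Ro
D=np.array([-0.204,-0.979,0]); L=np.deg2rad(40)
def Rt(sgn,lean=L):
    z=np.sin(lean)*D+np.cos(lean)*np.array([0,0,-1]); y=sgn*np.array([0.979,-0.204,0]); return Ro.from_matrix(np.c_[np.cross(y,z),y,z])
def delta(p,R):
    s=sense(); C=Ro.from_rotvec(s["orientation"]); return C.inv().apply(p-s["tool_pos"])/.12,(C.inv()*R).as_rotvec()/2,R.inv().apply(p-s["tool_pos"])/.12
E
python3 - <<'E'
from h import *
import rig
np.set_printoptions(precision=4,suppress=True)
print([ (k,getattr(rig,k)) for k in dir(rig) if k[0]!='_' and isinstance(getattr(rig,k),(int,float,dict,list))], [k for k in dir(rig) if k[0]!='_'])
S=lambda p:((p[0]+.5)/4.5-.5+165,(p[1]+.5)/4.5-.5+110)
T=lambda p:((p[0]+.5)/4.6-.5+130,(p[1]+.5)/4.6-.5+200)
print("cap",tri(S((283,75)),T((97,135))),tri(S((283,85)),T((97,135))))
print("base side",plane("side",S((291,262)),0),"sink edge",plane("top",T((78,190)),0))
for sg in (1,-1): print(sg,delta(np.array([.54,.2,.2]),Rt(sg)))
E
```

```text
[('tip_extent', 0.025)] ['IKError', 'camera_model', 'capture', 'sense', 'sign_off', 'tip_extent']
cap (array([0.5031, 0.0651, 0.1815]), np.float64(0.0024880555381565704)) (array([0.5036, 0.0681, 0.1716]), np.float64(0.0016744642772440542))
base side [0.5057 0.0856 0.    ] sink edge [0.4838 0.1296 0.    ]
1 (array([-3.3421, -0.9277,  0.4655]), array([ 0.2311, -0.2949,  0.6365]), array([-1.0011,  3.025 ,  1.4471]))
-1 (array([-3.3421, -0.9277,  0.4655]), array([ 0.3142,  0.2462, -0.8641]), array([ 1.0011, -3.025 ,  1.4471]))
```

jog_arm --moves '[[0.2, [-0.33, -0.09, 0], [0, 0, 0]], [0.2, [-0.33, -0.09, 0], [0, 0, 0]], [0.2, [-0.33, -0.09, 0], [0, 0, 0]], [0.2, [-0.33, -0.09, 0], [0, 0, 0]], [0.2, [-0.33, -0.09, 0], [0, 0, 0]], [0.2, [-0.33, -0.09, 0], [0, 0, 0]], [0.2, [-0.33, -0.09, 0], [0, 0, 0]], [0.2, [-0.33, -0.09, 0], [0, 0, 0]]]'

```text
time: 0.9
tool_pos: [0.4759, 0.2578, 0.2561]
orientation: [-0.694, -3.063, 0.0]
ft_force: [0.2, 1.4, -0.0]
opening: 0.0344
grasp_force: 0.0
```

jog_arm --moves '[[0.2, [0, 0, 0], [0.021, -0.027, 0.058]], [0.2, [0, 0, 0], [0.021, -0.027, 0.058]], [0.2, [0, 0, 0], [0.021, -0.027, 0.058]], [0.2, [0, 0, 0], [0.021, -0.027, 0.058]], [0.2, [0, 0, 0], [0.021, -0.027, 0.058]], [0.2, [0, 0, 0], [0.021, -0.027, 0.058]], [0.2, [0, 0, 0], [0.021, -0.027, 0.058]], [0.2, [0, 0, 0], [0.021, -0.027, 0.058]]]'

```text
time: 1.7
tool_pos: [0.4747, 0.2593, 0.2563]
orientation: [1.771, 2.101, -0.576]
ft_force: [0.0, -0.5, -1.3]
opening: 0.034
grasp_force: 0.0
```

jog_arm --moves '[[0.2, [0, 0, 0], [0.021, -0.027, 0.058]], [0.2, [0, 0, 0], [0.021, -0.027, 0.058]], [0.2, [0, 0, 0], [0.021, -0.027, 0.058]], [0.2, [0, 0, 0], [0, 0, 0]]]'

```text
time: 2.1
tool_pos: [0.475, 0.2592, 0.2536]
orientation: [2.021, 1.635, -0.741]
ft_force: [0.9, 0.2, -0.3]
opening: 0.0345
grasp_force: 0.0
```

```bash
python3 - <<'E'
from h import *
np.set_printoptions(precision=4,suppress=True)
s=sense();print(s["time"],s["tool_pos"],s["joint_positions"],s["opening"],s["ft_force"])
print(Ro.from_rotvec(s["orientation"]).as_matrix())
P=np.array([.503,.066,0])-D*(.029+.035); 
print(P,delta(P+[0,0,.09],Rt(1)))
im=capture("side"); cv2.imwrite("pics/s1.png",cv2.resize(im[80:230,150:350],None,fx=4,fy=4,interpolation=cv2.INTER_CUBIC))
E
```

```text
2.1 [0.475  0.2592 0.2536] [ 0.6097  0.7824  0.4314  1.7741 -0.4585  2.5232] 0.034494158861517334 [ 0.8538  0.2469 -0.2911]
[[ 0.1596  0.9781 -0.1335]
 [ 0.7456 -0.2081 -0.6331]
 [-0.647   0.0015 -0.7625]]
[0.5161 0.1287 0.    ] (array([0.1255, 0.5591, 1.683 ]), array([-0.0008,  0.0028, -0.0021]), array([0.1139, 0.557 , 1.6845]))
```

View pics/s1.png

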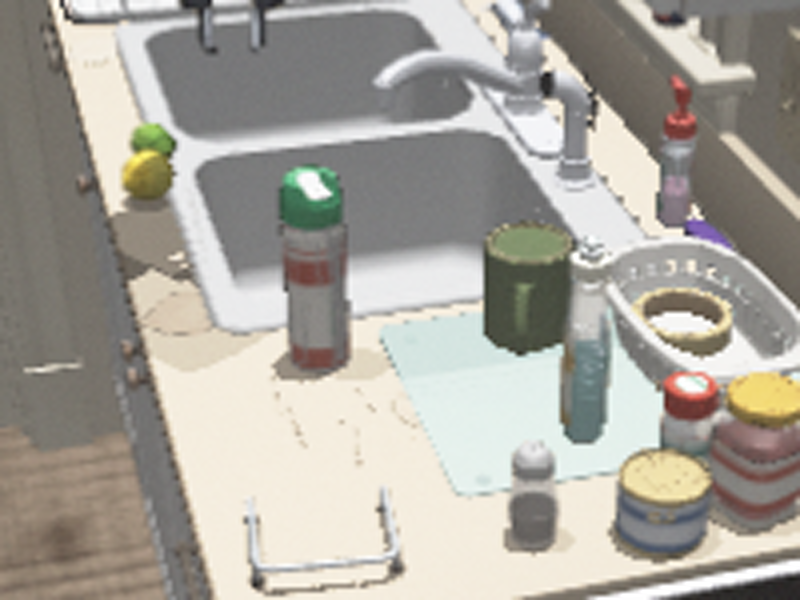

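The can stands untouched with its base at crop (318,362). The fingertips show at crop (207,48) and (257,46), behind the can and well clear of it. I use them to check the tip distance.

```bash
python3 - <<'E'
from h import *
np.set_printoptions(precision=4,suppress=True)
s=sense(); C=Ro.from_rotvec(s["orientation"]); o,v=ray("side",((232+.5)/4-.5+150,(50+.5)/4-.5+80))
a=C.as_matrix()[:,2]; k=np.linalg.lstsq(np.c_[a,-v],o-s["tool_pos"],rcond=None)[0]; print("tip ext",k[0],s["tool_pos"]+a*k[0]-(o+v*k[1]))
xt,zt=C.as_matrix()[:,0],a
f=.011*xt                     # leading corner of the tip
for e in (.025,.035):
    c=np.array([.503,.066,0])-D*(.029+.012); c[2]=.023   # leading corner 12 mm short of the can's skin
    P=c-f-zt*e; print(e,"TCP",P,"shift",C.inv().apply(P-s["tool_pos"])/.12)
print("push dir in tool /mm",C.inv().apply(D)/120)
E
```

```text
tip ext 0.02126821596171017 [ 0.0005 -0.0001 -0.    ]
0.025 TCP [0.5129 0.1137 0.0492] shift [0.2436 0.5546 2.0321]
0.035 TCP [0.5142 0.12   0.0568] shift [0.2436 0.5546 1.9488]
push dir in tool /mm [-0.0064 -0.      0.0054]
```

jog_arm --moves '[[0.2, [0.21, 0.28, 0], [0, 0, 0]], [0.2, [0.21, 0.28, 0], [0, 0, 0]], [0.2, [0, 0, 0.35], [0, 0, 0]], [0.2, [0, 0, 0.35], [0, 0, 0]], [0.2, [0, 0, 0.35], [0, 0, 0]], [0.2, [0, 0, 0.35], [0, 0, 0]], [0.2, [0, 0, 0.3], [0, 0, 0]], [0.2, [0, 0, 0.1], [0, 0, 0]]]'

```text
time: 2.95
tool_pos: [0.5188, 0.1441, 0.0576]
orientation: [2.02, 1.642, -0.738]
ft_force: [0.5, -0.4, 0.6]
opening: 0.0342
grasp_force: 0.0
```

jog_arm --moves '[[0.2, [0, 0, 0], [0, 0, 0]], [0.2, [0, 0, 0], [0, 0, 0]]]'

```text
time: 3.15
tool_pos: [0.5212, 0.1471, 0.0601]
orientation: [2.021, 1.64, -0.731]
ft_force: [1.1, 0.6, 0.2]
opening: 0.0342
grasp_force: 0.0
```

```bash
python3 - <<'E'
from h import *
np.set_printoptions(precision=4,suppress=True)
s=sense();C=Ro.from_rotvec(s["orientation"]);M=C.as_matrix();print(s["time"],s["tool_pos"],s["joint_positions"],s["opening"],s["ft_force"]);print(M)
for e in (.021,.025): 
    t=s["tool_pos"]+e*M[:,2]; print("lead corner",t-.011*M[:,0],"rear",t+.011*M[:,0])
print("world down 1mm in tool",C.inv().apply([0,0,-1])/120, "push",C.inv().apply(D)/120)
a=cv2.resize(capture("side")[110:200,180:280],None,fx=4,fy=4,interpolation=cv2.INTER_CUBIC)
b=cv2.resize(capture("top")[195:285,110:210],None,fx=4,fy=4,interpolation=cv2.INTER_CUBIC)
cv2.imwrite("pics/s2.png",np.hstack([a,b]))
E
```

```text
3.15 [0.5212 0.1471 0.0601] [ 0.428   0.8645  0.0721  1.2367 -0.5466  2.3372] 0.03422423623597874 [1.1152 0.5881 0.1662]
[[ 0.1598  0.9788 -0.1281]
 [ 0.7493 -0.2048 -0.6298]
 [-0.6427  0.0046 -0.7661]]
lead corner [0.5168 0.1256 0.0511] rear [0.5203 0.1421 0.037 ]
lead corner [0.5163 0.1231 0.048 ] rear [0.5198 0.1396 0.0339]
world down 1mm in tool [ 0.0054 -0.      0.0064] push [-0.0064  0.      0.0054]
```

View pics/s2.png

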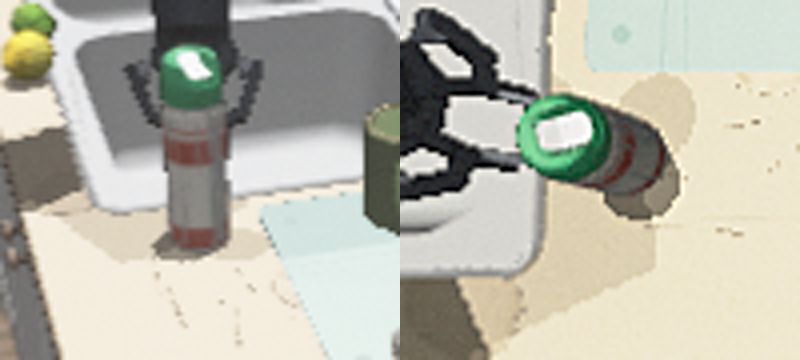

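The fingertips stand behind the can either side of its axis, at side crop (150,115) and (240,115). The can is untouched at (200,245). Now down and forward to the low contact height.

jog_arm --moves '[[0.2, [-0.03, 0, 0.11], [0, 0, 0]], [0.2, [0.02, 0, 0.08], [0, 0, 0]], [0.2, [0.06, 0, 0.06], [0, 0, 0]], [0.2, [0, 0, 0], [0, 0, 0]], [0.2, [0, 0, 0], [0, 0, 0]]]'

```text
time: 3.75
tool_pos: [0.5178, 0.1326, 0.0318]
orientation: [2.021, 1.638, -0.735]
ft_force: [0.2, -0.3, -0.3]
opening: 0.034
grasp_force: 0.0
```

```bash
python3 - <<'E'
from h import *
np.set_printoptions(precision=4,suppress=True)
s=sense();C=Ro.from_rotvec(s["orientation"]);M=C.as_matrix();print(s["time"],s["tool_pos"],s["opening"],s["ft_force"])
for e in (.021,.025): 
    t=s["tool_pos"]+e*M[:,2]; l=t-.011*M[:,0]; print("lead corner",l,"rear",t+.011*M[:,0],"along",(np.array([.503,.066,0])-l)@D)
a=cv2.resize(capture("side")[110:200,180:280],None,fx=4,fy=4,interpolation=cv2.INTER_CUBIC)
b=cv2.resize(capture("top")[195:285,110:210],None,fx=4,fy=4,interpolation=cv2.INTER_CUBIC)
cv2.imwrite("pics/s3.png",np.hstack([a,b]))
E
```

```text
3.75 [0.5178 0.1326 0.0318] 0.03402184249540883 [ 0.1503 -0.2868 -0.3181]
lead corner [0.5133 0.1111 0.0228] rear [0.5168 0.1276 0.0087] along 0.046295559978140666
lead corner [0.5127 0.1086 0.0198] rear [0.5163 0.1251 0.0056] along 0.04371865734650389
```

View pics/s3.png

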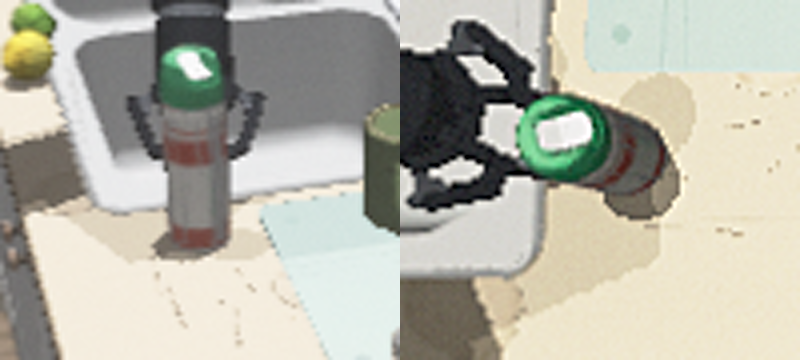

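The can is still upright at side crop (200,245), with the tips low behind it and about 20 mm short. Now a slow approach to contact.

jog_arm --moves '[[0.2, [-0.0191, 0, 0.0161], [0, 0, 0]], [0.2, [-0.0191, 0, 0.0161], [0, 0, 0]], [0.2, [-0.0191, 0, 0.0161], [0, 0, 0]], [0.2, [-0.0191, 0, 0.0161], [0, 0, 0]], [0.2, [-0.0191, 0, 0.0161], [0, 0, 0]], [0.2, [-0.0191, 0, 0.0161], [0, 0, 0]], [0.2, [-0.0191, 0, 0.0161], [0, 0, 0]], [0.2, [-0.0191, 0, 0.0161], [0, 0, 0]]]'

```text
time: 4.65
tool_pos: [0.5129, 0.1087, 0.0321]
orientation: [2.022, 1.638, -0.734]
ft_force: [-0.1, 2.0, 0.5]
opening: 0.0341
grasp_force: 0.8
```

jog_arm --moves '[[0.2, [-0.0191, 0, 0.0161], [0, 0, 0]], [0.2, [-0.0191, 0, 0.0161], [0, 0, 0]], [0.2, [-0.0191, 0, 0.0161], [0, 0, 0]], [0.2, [-0.0191, 0, 0.0161], [0, 0, 0]], [0.2, [-0.0191, 0, 0.0161], [0, 0, 0]], [0.2, [-0.0191, 0, 0.0161], [0, 0, 0]], [0.2, [-0.0191, 0, 0.0161], [0, 0, 0]], [0.2, [-0.0191, 0, 0.0161], [0, 0, 0]]]'

```text
time: 5.45
tool_pos: [0.5078, 0.0851, 0.032]
orientation: [2.022, 1.637, -0.734]
ft_force: [0.1, 2.2, 0.6]
opening: 0.0344
grasp_force: 0.9
```

```bash
cat >> h.py <<'E'
def report(name=None):
    np.set_printoptions(precision=4,suppress=True)
    s=sense();C=Ro.from_rotvec(s["orientation"]);M=C.as_matrix();print(s["time"],s["tool_pos"],s["joint_positions"],s["ft_force"])
    l=s["tool_pos"]+.023*M[:,2]-.011*M[:,0]; print("lead",l,"can if touching",l+D*.0235,"push/mm",C.inv().apply(D)/120,"down/mm",C.inv().apply([0,0,-1])/120)
    t=capture("top"); w,c=green(t,100,320,190,290); q=plane("top",(w[0]+w[2]/2-.5,w[1]+w[3]/2-.5),.175); print("cap box",w,"cap axis",q)
    if name:
        a=capture("side")[100:240,165:300]; b=t[190:290,120:310]
        a=cv2.resize(a,(386,400),interpolation=cv2.INTER_CUBIC); b=cv2.resize(b,(760//2,200),interpolation=cv2.INTER_CUBIC); b=cv2.copyMakeBorder(b,0,200,0,0,cv2.BORDER_CONSTANT); cv2.imwrite(f"pics/{name}.png",np.hstack([a,b]))
E
python3 -c "
from h import *
w,c=green(cv2.imread('pics/top0.png'),100,320,190,290); print('start',w,plane('top',(w[0]+w[2]/2-.5,w[1]+w[3]/2-.5),.175))
report()"
```

```text
start [139 219  24  21 218] [0.50236443 0.06773486 0.175     ]
5.45 [0.5078 0.0851 0.032 ] [ 0.3446  0.8285 -0.0983  1.0572 -0.5821  2.2502] [0.0747 2.2455 0.6341]
lead [0.5031 0.0624 0.0215] can if touching [0.4983 0.0393 0.0215] push/mm [-0.0064  0.      0.0054] down/mm [ 0.0054 -0.      0.0064]
cap box [152 221  23  22 218] cap axis [0.4958 0.0358 0.175 ]
```

jog_arm --moves '[[0.2, [-0.032, 0, 0.0269], [0, 0, 0]], [0.2, [-0.032, 0, 0.0269], [0, 0, 0]], [0.2, [-0.032, 0, 0.0269], [0, 0, 0]], [0.2, [-0.032, 0, 0.0269], [0, 0, 0]], [0.2, [-0.032, 0, 0.0269], [0, 0, 0]], [0.2, [-0.032, 0, 0.0269], [0, 0, 0]], [0.2, [-0.032, 0, 0.0269], [0, 0, 0]], [0.2, [-0.032, 0, 0.0269], [0, 0, 0]]]'

```text
time: 6.3
tool_pos: [0.4995, 0.0457, 0.032]
orientation: [2.022, 1.638, -0.734]
ft_force: [-0.2, 1.6, -0.4]
opening: 0.0339
grasp_force: 0.9
```

jog_arm --moves '[[0.2, [-0.032, 0, 0.0269], [0, 0, 0]], [0.2, [-0.032, 0, 0.0269], [0, 0, 0]], [0.2, [-0.032, 0, 0.0269], [0, 0, 0]], [0.2, [-0.032, 0, 0.0269], [0, 0, 0]], [0.2, [-0.032, 0, 0.0269], [0, 0, 0]], [0.2, [-0.032, 0, 0.0269], [0, 0, 0]], [0.2, [-0.032, 0, 0.0269], [0, 0, 0]], [0.2, [-0.032, 0, 0.0269], [0, 0, 0]]]'

```text
time: 7.1
tool_pos: [0.4912, 0.0064, 0.0321]
orientation: [2.022, 1.638, -0.734]
ft_force: [-0.5, 1.2, -0.9]
opening: 0.0341
grasp_force: 0.8
```

jog_arm --moves '[[0.2, [-0.032, 0, 0.0269], [0, 0, 0]], [0.2, [-0.032, 0, 0.0269], [0, 0, 0]], [0.2, [-0.032, 0, 0.0269], [0, 0, 0]], [0.2, [-0.032, 0, 0.0269], [0, 0, 0]], [0.2, [-0.032, 0, 0.0269], [0, 0, 0]], [0.2, [-0.032, 0, 0.0269], [0, 0, 0]], [0.2, [-0.032, 0, 0.0269], [0, 0, 0]], [0.2, [-0.032, 0, 0.0269], [0, 0, 0]]]'

```text
time: 7.9
tool_pos: [0.4829, -0.0329, 0.0321]
orientation: [2.022, 1.638, -0.734]
ft_force: [-0.2, 1.8, -0.2]
opening: 0.034
grasp_force: 0.7
```

```bash
python3 -c "
from h import *
report('s4')"
```

```text
7.9 [ 0.4829 -0.0329  0.0321] [ 0.1558  0.7139 -0.3494  0.7951 -0.6472  2.0329] [-0.152   1.825  -0.1545]
lead [ 0.4782 -0.0556  0.0216] can if touching [ 0.4734 -0.0786  0.0216] push/mm [-0.0064  0.      0.0054] down/mm [ 0.0054 -0.      0.0064]
cap box [198 231  22  21 203] cap axis [ 0.4709 -0.0804  0.175 ]
```

View pics/s4.png

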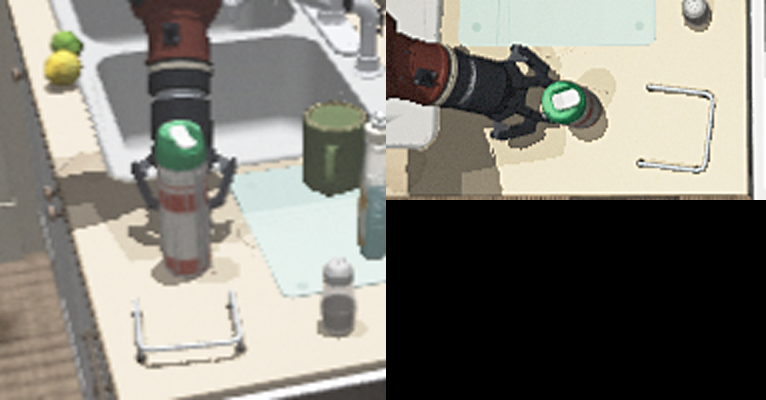

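The can is upright at side crop (185,255), cradled by both fingertips and heading into the middle of the rail's opening at (185,320). About 150 mm remain.

jog_arm --moves '[[0.2, [-0.032, 0, 0.0269], [0, 0, 0]], [0.2, [-0.032, 0, 0.0269], [0, 0, 0]], [0.2, [-0.032, 0, 0.0269], [0, 0, 0]], [0.2, [-0.032, 0, 0.0269], [0, 0, 0]], [0.2, [-0.032, 0, 0.0269], [0, 0, 0]], [0.2, [-0.032, 0, 0.0269], [0, 0, 0]], [0.2, [-0.032, 0, 0.0269], [0, 0, 0]], [0.2, [-0.032, 0, 0.0269], [0, 0, 0]]]'

```text
time: 8.8
tool_pos: [0.4746, -0.0721, 0.0321]
orientation: [2.022, 1.638, -0.734]
ft_force: [0.3, 0.6, -0.2]
opening: 0.0343
grasp_force: 0.8
```

jog_arm --moves '[[0.2, [-0.032, 0, 0.0269], [0, 0, 0]], [0.2, [-0.032, 0, 0.0269], [0, 0, 0]], [0.2, [-0.032, 0, 0.0269], [0, 0, 0]], [0.2, [-0.032, 0, 0.0269], [0, 0, 0]], [0.2, [-0.032, 0, 0.0269], [0, 0, 0]], [0.2, [-0.032, 0, 0.0269], [0, 0, 0]], [0.2, [-0.032, 0, 0.0269], [0, 0, 0]], [0.2, [-0.032, 0, 0.0269], [0, 0, 0]]]'

```text
time: 9.6
tool_pos: [0.4664, -0.1114, 0.0322]
orientation: [2.022, 1.638, -0.734]
ft_force: [0.5, 1.7, -0.8]
opening: 0.0344
grasp_force: 0.8
```

jog_arm --moves '[[0.2, [-0.032, 0, 0.0269], [0, 0, 0]], [0.2, [-0.032, 0, 0.0269], [0, 0, 0]], [0.2, [-0.032, 0, 0.0269], [0, 0, 0]], [0.2, [-0.032, 0, 0.0269], [0, 0, 0]], [0.2, [-0.032, 0, 0.0269], [0, 0, 0]], [0.2, [-0.0191, 0, 0.0161], [0, 0, 0]], [0.2, [-0.0191, 0, 0.0161], [0, 0, 0]], [0.2, [-0.0191, 0, 0.0161], [0, 0, 0]]]'

```text
time: 10.4
tool_pos: [0.4594, -0.1445, 0.0322]
orientation: [2.022, 1.638, -0.734]
ft_force: [0.8, 1.7, 0.5]
opening: 0.0334
grasp_force: 0.7
```

jog_arm --moves '[[0.2, [-0.0191, 0, 0.0161], [0, 0, 0]], [0.2, [-0.0191, 0, 0.0161], [0, 0, 0]], [0.2, [-0.0191, 0, 0.0161], [0, 0, 0]], [0.2, [0, 0, 0], [0, 0, 0]]]'

```text
time: 10.8
tool_pos: [0.4575, -0.1535, 0.0322]
orientation: [2.022, 1.637, -0.734]
ft_force: [1.4, -0.6, -0.5]
opening: 0.0344
grasp_force: 0.2
```

```bash
python3 -c "
from h import *
report('s5')"
```

```text
10.8 [ 0.4575 -0.1535  0.0322] [-0.0763  0.6262 -0.5421  0.5089 -0.6932  1.7425] [ 1.3512 -0.6488 -0.544 ]
lead [ 0.4527 -0.1762  0.0217] can if touching [ 0.4479 -0.1992  0.0217] push/mm [-0.0064  0.      0.0054] down/mm [ 0.0054 -0.      0.0064]
cap box [246 241  21  21 171] cap axis [ 0.4449 -0.2009  0.175 ]
```

View pics/s5.png

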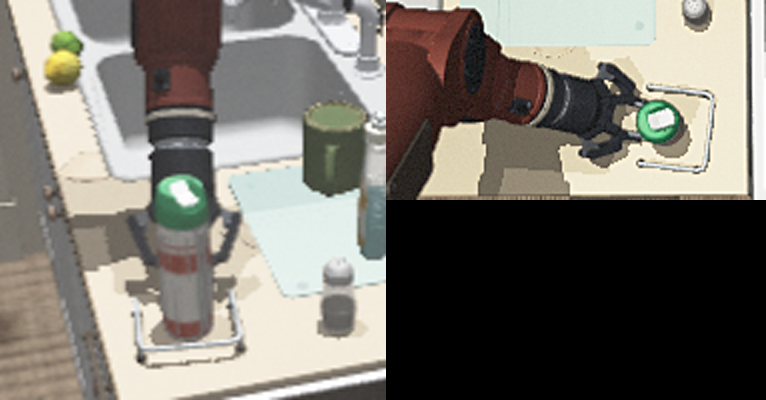

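The can is upright inside the opening at side crop (187,320), central between the side bars. It is about 28 mm short of the back bar.

jog_arm --moves '[[0.2, [-0.0191, 0, 0.0161], [0, 0, 0]], [0.2, [-0.0191, 0, 0.0161], [0, 0, 0]], [0.2, [-0.0191, 0, 0.0161], [0, 0, 0]], [0.2, [-0.0191, 0, 0.0161], [0, 0, 0]], [0.2, [-0.0191, 0, 0.0161], [0, 0, 0]], [0.2, [-0.0191, 0, 0.0161], [0, 0, 0]], [0.2, [-0.0128, 0, 0.0107], [0, 0, 0]]]'

```text
time: 11.6
tool_pos: [0.4534, -0.173, 0.0322]
orientation: [2.022, 1.637, -0.734]
ft_force: [0.1, 2.3, 1.3]
opening: 0.0339
grasp_force: 0.8
```

jog_arm --moves '[[0.2, [-0.0128, 0, 0.0107], [0, 0, 0]], [0.2, [-0.0128, 0, 0.0107], [0, 0, 0]]]'

```text
time: 11.8
tool_pos: [0.4526, -0.1767, 0.0322]
orientation: [2.022, 1.638, -0.734]
ft_force: [0.7, 2.5, 1.0]
opening: 0.0343
grasp_force: 0.8
```

jog_arm --moves '[[0.2, [-0.0128, 0, 0.0107], [0, 0, 0]]]'

```text
time: 11.9
tool_pos: [0.4522, -0.1787, 0.0322]
orientation: [2.022, 1.638, -0.734]
ft_force: [0.7, 1.6, 0.9]
opening: 0.0343
grasp_force: 0.8
```

```bash
python3 -c "
from h import *
report()"
```

```text
11.9 [ 0.4522 -0.1787  0.0322] [-0.1288  0.6124 -0.5741  0.4468 -0.6974  1.6739] [0.7078 1.6285 0.8904]
lead [ 0.4474 -0.2014  0.0217] can if touching [ 0.4426 -0.2244  0.0217] push/mm [-0.0064  0.      0.0054] down/mm [ 0.0054 -0.      0.0064]
cap box [255 243  21  21 179] cap axis [ 0.4398 -0.2236  0.175 ]
```

Not yet against the bar: the force is still only that of sliding. On in 1 mm steps, watching for the force to rise.

jog_arm --moves '[[0.2, [-0.0096, 0, 0.0081], [0, 0, 0]], [0.2, [-0.0096, 0, 0.0081], [0, 0, 0]]]'

```text
time: 12.15
tool_pos: [0.4516, -0.1816, 0.0322]
orientation: [2.022, 1.638, -0.734]
ft_force: [0.4, 2.5, -0.4]
opening: 0.034
grasp_force: 0.8
```

jog_arm --moves '[[0.2, [-0.0096, 0, 0.0081], [0, 0, 0]]]'

```text
time: 12.25
tool_pos: [0.4513, -0.1831, 0.0322]
orientation: [2.022, 1.638, -0.734]
ft_force: [0.4, 2.2, -0.1]
opening: 0.0339
grasp_force: 0.8
```

jog_arm --moves '[[0.2, [-0.0064, 0, 0.0054], [0, 0, 0]]]'

```text
time: 12.35
tool_pos: [0.4511, -0.1841, 0.0322]
orientation: [2.022, 1.638, -0.734]
ft_force: [1.0, 2.1, 0.2]
opening: 0.034
grasp_force: 0.8
```

jog_arm --moves '[[0.2, [-0.0064, 0, 0.0054], [0, 0, 0]]]'

```text
time: 12.45
tool_pos: [0.4509, -0.185, 0.0322]
orientation: [2.022, 1.638, -0.734]
ft_force: [0.9, 0.7, 0.5]
opening: 0.0342
grasp_force: 0.8
```

jog_arm --moves '[[0.2, [-0.0064, 0, 0.0054], [0, 0, 0]]]'

```text
time: 12.55
tool_pos: [0.4507, -0.186, 0.0322]
orientation: [2.022, 1.638, -0.734]
ft_force: [0.1, 2.1, 0.4]
opening: 0.034
grasp_force: 0.8
```

```bash
python3 -c "
from h import *
report()"
```

```text
12.55 [ 0.4507 -0.186   0.0322] [-0.1442  0.6087 -0.5826  0.429  -0.6983  1.6539] [0.1076 2.1296 0.439 ]
lead [ 0.4459 -0.2087  0.0217] can if touching [ 0.4411 -0.2317  0.0217] push/mm [-0.0064  0.      0.0054] down/mm [ 0.0054 -0.      0.0064]
cap box [258 243  21  21 171] cap axis [ 0.4397 -0.2312  0.175 ]
```

jog_arm --moves '[[0.2, [-0.0064, 0, 0.0054], [0, 0, 0]]]'

```text
time: 12.7
tool_pos: [0.4504, -0.1869, 0.0322]
orientation: [2.022, 1.638, -0.734]
ft_force: [0.9, 2.6, 1.1]
opening: 0.0344
grasp_force: 1.6
```

jog_arm --moves '[[0.2, [-0.0064, 0, 0.0054], [0, 0, 0]]]'

```text
time: 12.8
tool_pos: [0.4504, -0.1875, 0.032]
orientation: [2.022, 1.638, -0.733]
ft_force: [1.1, 9.6, 3.4]
opening: 0.0339
grasp_force: 4.6
```

```bash
python3 -c "
from h import *
report('s6')
a=cv2.resize(capture('side')[160:235,195:265],(560,600),interpolation=cv2.INTER_CUBIC); cv2.imwrite('pics/s6.png',a)"
```

```text
12.8 [ 0.4504 -0.1875  0.032 ] [-0.1479  0.6076 -0.5848  0.4243 -0.6974  1.6485] [1.0702 9.6199 3.4348]
lead [ 0.4457 -0.2103  0.0215] can if touching [ 0.4409 -0.2333  0.0215] push/mm [-0.0064  0.      0.0054] down/mm [ 0.0054 -0.      0.0064]
cap box [259 243  21  21 176] cap axis [ 0.4397 -0.2337  0.175 ]
```

View pics/s6.png

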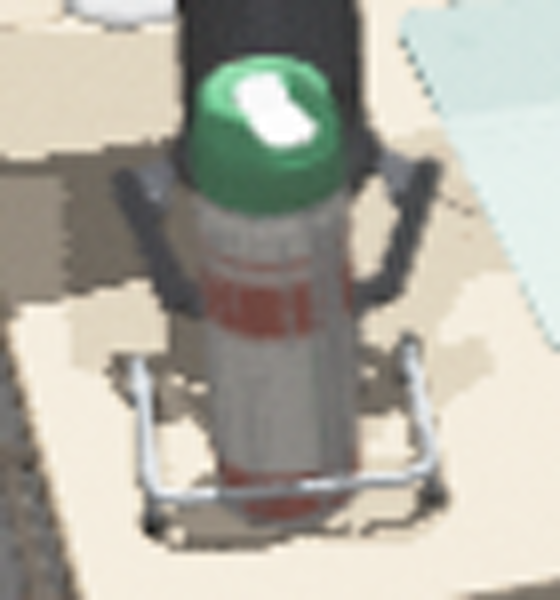

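The can stands upright inside the rail, touching the back bar at (290,487), and the force rose to 9.6 N on contact. Now I back off straight along the push line, then up and away.

jog_arm --moves '[[0.2, [0.0128, 0, -0.0107], [0, 0, 0]], [0.2, [0.0256, 0, -0.0215], [0, 0, 0]], [0.2, [0.064, 0, -0.054], [0, 0, 0]], [0.2, [0.128, 0, -0.108], [0, 0, 0]], [0.2, [0.128, 0, -0.108], [0, 0, 0]], [0.2, [0, 0, -0.3], [0, 0, 0]], [0.2, [0, 0, -0.3], [0, 0, 0]], [0.2, [0, 0, -0.3], [0, 0, 0]]]'

```text
time: 13.75
tool_pos: [0.4758, -0.0633, 0.1159]
orientation: [2.021, 1.638, -0.735]
ft_force: [1.0, -0.0, -0.2]
opening: 0.034
grasp_force: 0.0
```

jog_arm --moves '[[0.2, [0, 0, -0.3], [0, 0, 0]], [0.2, [0, 0, -0.2], [0, 0, 0]], [0.2, [0, 0, 0], [0, 0, 0]], [0.2, [0, 0, 0], [0, 0, 0]], [0.2, [0, 0, 0], [0, 0, 0]]]'

```text
time: 14.25
tool_pos: [0.4829, -0.0273, 0.1598]
orientation: [2.022, 1.638, -0.736]
ft_force: [-0.0, 0.2, -0.0]
opening: 0.0341
grasp_force: 0.0
```

```bash
python3 -c "
from h import *
report()
a=capture('side')[100:240,165:330]; b=capture('top')[130:290,120:310]
cv2.imwrite('pics/s7.png',np.hstack([cv2.resize(a,(412,350),interpolation=2),cv2.resize(b,(388,327),interpolation=2)[:327].copy() if 0 else cv2.resize(b,(388,350),interpolation=2)]))"
```

```text
14.25 [ 0.4829 -0.0273  0.1598] [ 0.166   0.5421 -0.2488  1.0769 -0.6443  2.0456] [-0.0401  0.2033 -0.0459]
lead [ 0.4781 -0.05    0.1493] can if touching [ 0.4733 -0.073   0.1493] push/mm [-0.0064  0.      0.0054] down/mm [ 0.0054 -0.      0.0064]
cap box [259 243  21  21 175] cap axis [ 0.4397 -0.2337  0.175 ]
```

View pics/s7.png

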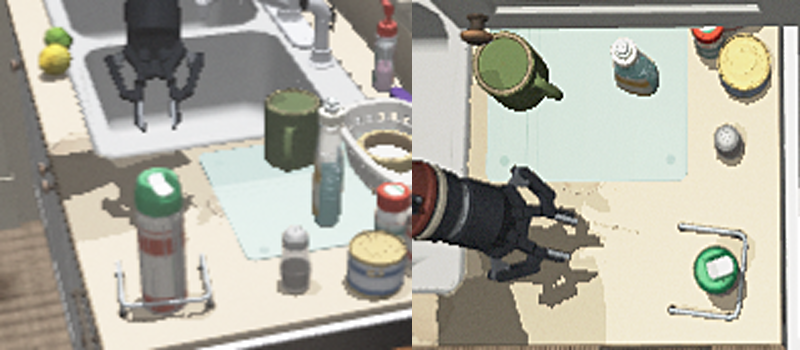

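The can stands upright in the rail against the back bar, at side (160,300) / top (717,270). It did not move as the arm withdrew, the arm is clear of everything, and the mug, soap bottle and shaker are in place. I'm handing it in.

```bash
python3 -c "
from rig import *
print(sign_off())"
```

```text
the job is handed in; nothing more can be done
None
```

The spray can stands upright in the grey rail against its back bar. It was pushed there low on its body without gripping or lifting, the mug, soap bottle and shaker are where they were, and the job was handed in at about 14 s; the hand-in gave no verdict.

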